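# Set up the tube rest at the lampworking bench

### The job

Set up the tube rest: pull its spring plunger up, slide the carriage until the plunger stands level with the small pointed marker on the base plate, and let the pin drop fully home into that hole. Then take the grooved yoke from the brick block and seat it fully down in the carriage's socket, its groove in line with the groove of the fixed yoke at the end of the bar. Leave the flat-topped head, the tin and the glass jar where they are.

Things in the scene. Friction and masses are not known exactly. Their poses are not given: they have to be found in the camera images.
- knob (a point): black pull knob of the spring plunger, an upright cylinder 24 mm in diameter, 28 mm tall; this point is its centre (half-way up), about 90 mm above the bench when the pin is home. It is on the carriage, on the bar's centre line; held and pulled straight up, it carries the carriage along the bar. y along the bar.
- plunger (a joint): plunger lift in m: 0 = pin fully home in a hole, 0.018 = end stop. The round-tipped pin (10 mm) clears the bar from 0.013 up; let go between holes it stands on the bar's top at about 0.012. Spring: 6 N at 0, growing 0.25 N per mm.
- carriage (a joint): place of the carriage along the bar in m; grows towards the fixed yoke (the bar's -y). The bar has four 13 mm holes 40 mm apart, at 0 (where it starts, pin home), 0.04, 0.08 and 0.12; the last three each have a marker beside them. Slides with about 1.5 N of friction when the pin is up.
- pointer: small steel marker with a pointed end, 35 mm long, 18 mm wide, 20 mm tall, fixed on the base plate on the far side of the bar, pointing at the bar. Its point lies 11 mm towards the bar from its origin; its origin is on its underside, its y axis along the bar. The wanted hole lies straight across from it (same y along the bar), 42 mm from its origin.
- stud_a: low round steel stud, 14 mm across, 5 mm tall, fixed on the base plate beside another hole (not the wanted one); origin at its underside
- stud_b: second such stud, beside a third hole (not wanted)
- socket (a point): centre of the mouth of the round socket (22.5 mm bore, 32 mm deep) in the top of the 44 mm square aluminium tower on the carriage, 92 mm above the bench, 66 mm along the bar from the knob, on the fixed yoke's side. z up, y along the bar (the +y end is the one away from the fixed yoke), x across it.
- fixed_yoke (a point): centre of the head of the fixed grooved graphite yoke on a post at the bar's end, the same in shape and height as the loose one when seated; its groove runs along its y axis, which is the bar's direction
- yoke_mid (a point): centre of the loose yoke's head: graphite block 34 mm across (x, flat sides to grip), 46 long (y), 40 tall, with a groove 16 wide, 18 deep along y in its top. Below it a collar 30 mm across, 6 thick, then a stem 20 mm across, 30 long. The point is 26 mm above the collar's underside, which rests on the block's top and, when seated, on the tower's top; 56 mm above the stem's foot. z up.
- block: pale firebrick storage block, 70 x 160 x 40 mm, fixed; origin at the centre of its underside, y along its length. Its two holes (22.5 mm wide, 32 deep) lie 45 mm either side of the centre along y; yoke and flat head stand in them, either way round.
- flat_mid (a point): centre of the flat-topped round head (40 mm across, 22 mm tall, no groove) that stands in the block's other hole; leave it
- tin: red tin, 85 x 120 x 75 mm, origin at the centre of its underside; leave it
- jar: glass jar with rods, 84 mm across, jar 150 mm tall, rods up to 250 mm, origin at the centre of its underside; leave it
- yoke: the loose yoke itself, about 0.15 kg; origin at the centre of its stem's foot, axes as yoke_mid
Mind the look-alikes: they are no part of the job. What is shaped like the yoke but green is not meant.

How it is judged:
By the outcome, as a careful person would: the job done as asked, in the order asked, and still so for the second after the job is handed in, with the robot touching nothing.
It also fails if it takes over 64 s, if anything falls off the work surface, if the arm or the gripper's body presses on something with over 40 N, if the wrist force passes 120 N, or if a joint passes its speed limit or range.

### The arm

A 6-joint arm with a two-finger parallel gripper is mounted at the origin on the work surface. World frame = base frame: x ahead of the robot, y to its left, z up, the work surface at z = 0. Lengths are in m, angles in rad, forces in N, time in s.
With the tool pointing down it reaches from about 0.4 to 0.925 m from the base axis. Payload 12.5 kg.
Tool frame: the origin (TCP) lies at the very end of the fingers, on their centre line; the grasp point (between the pads) lies 19 mm behind it; z points along the fingers, y is the line along which they close (so a half turn about z gives the same grasp; the last joint's range is limited). The gripper opens to 95 mm and grips with 3 to 60 N. Pads are 20 mm wide; open, the fingers measure 119 mm over their backs; the gripper's body (75 mm by 180 mm) begins 59 mm behind the grasp point.
Start: joints at [1.193, 0.491, 1.559, -0, 1.092, -0.106], TCP at [0.168, 0.602, 0.215] pointing down, gripper open.
Joint ranges: [-3.1, 3.1], [-0.84, 2.19], [0.05, 2.79], [-1.13, 4.28], [0.06, 2.93], [-2.69, 2.69]. Speed limits (rad/s): [2.22, 2.22, 2.79, 3.14, 3.14, 3.14].

### API

Orientations are given as [roll, pitch, yaw] about the fixed x, y, z axes, in that order (R = Rz(yaw) Ry(pitch) Rx(roll)).
In Python, from cell import ctrl, jaws, solver, capture, job, regions_of, current_time, current_joint_positions, current_joint_vel, current_effort, current_tcp_pos, current_tcp_rot, current_wrist_force, current_ft_torque, current_finger_gap, current_gripper_force gives the robot as it stands. Calls block until the motion is done:
- ctrl.reach(position, orientation): joint-space move of the TCP to a pose.
- ctrl.movel(position, rot=None, speed=0.15, max_force=None): straight line of the TCP; rot=None keeps the orientation; speed is the mean speed in m/s. With max_force (N) it stops when the force on the tool has changed by that much, and returns True; else False.
- ctrl.goto_joints(angles): joint-space move.
- jaws.move_gripper(opening): finger opening in m; the grip force is fixed at half the most; returns when the fingers have stopped.
- ctrl.wait(seconds).
- solver.solve_ik(position, orientation): joint angles nearest the present ones, or None.
- capture(name): name is "side" or "top"; returns a dict with "image" (384x512x3 uint8, red, green, blue), "depth" (384x512 float32, m along the optical axis (not along the pixel's ray), 0 where there is no reading), "fx", "fy", "cx", "cy" (pixels), "extrinsics" (4x4, takes a point from world to camera coordinates). Camera axes: x right, y up, looking along -z (the intrinsics and any distortion apply to the point x, -y, -z); pixel columns grow to the right and rows downward; lengths in m; the calibration is good to about 2 mm. A picture is of the moment at which its call begins.
A pose or a line that the arm cannot do raises ctrl.MotionError and nothing moves.
- job.close_job(): hands the job in; it is judged then, once.
Trained networks look in a picture, given as the dict that the camera call returned (one of the last four; its "shot" number tells which), for a name from the list of things; names that differ only in an ending like _2 or _b are one class to them, and where a whole thing is asked for, a point or a joint stands for the part that bears it (a point fixed in the world has none). Each returns a list of dicts, best first, with "score" (0 to 1); they miss things now and then, are a little off and sometimes report something else, mostly with a low value. They report only what shows in the picture. A call takes as long as a camera call. They do not tell look-alikes from the thing itself.
- regions_of(name, picture): "mask" (384x512 bool, what is visible of it) and "at" ([row, column] in pixels, amid what is visible of it).
Readings, each from a call of its own:
- current_time(): time.
- current_joint_positions(): joint angles.
- current_joint_vel(): joint speeds.
- current_effort(): joint torques, N m.
- current_tcp_pos(): TCP position.
- current_tcp_rot(): TCP orientation.
- current_wrist_force(): force on the tool from outside, world axes, zero at the start.
- current_ft_torque(): the same for the moment, N m.
- current_finger_gap(): finger opening in m.
- current_gripper_force(): force on a finger pad.
Only numpy, scipy, OpenCV 4.12 (cv2) and the standard library are available. Lean on these libraries where they do the work, as an engineer would, in place of code of your own. Each camera call takes 0.05 s, during which the arm holds its last target. There are 200 camera calls.

## Working session

There is one attempt and no reset: what is moved stays moved. The work goes in short steps, each a Python script; the robot and the scene stay as the last script left them, time stands still between calls to the robot, and variables do not carry over. Pictures are saved under pics/ and viewed, at most 10 in all, crops included, and the job is handed in when it is done.

```bash
mkdir -p pics; cat > h.py <<'E'
import numpy as np, cv2
from cell import *
def pts(p, rc):
    rc=np.atleast_2d(np.asarray(rc,int)); r,c=rc[:,0],rc[:,1]; d=p["depth"][r,c]
    k=d>0; r,c,d=r[k],c[k],d[k]
    X=np.c_[(c-p["cx"])/p["fx"]*d, -(r-p["cy"])/p["fy"]*d, -d, np.ones_like(d)]
    return (np.linalg.inv(p["extrinsics"])@X.T).T[:,:3]
def mpts(p,m): return pts(p,np.argwhere(m))
E
python3 - <<'E'
from h import *
ims=[]
for n in ("side","top"):
    p=capture(n); cv2.imwrite(f"pics/{n}0.png",p["image"][:,:,::-1]); np.savez(f"{n}0.npz",**p)
    print(n,p["image"].shape,p["fx"],p["cx"],p["cy"],[k for k in p], (np.linalg.inv(p["extrinsics"])).round(3).tolist())
    for o in ["knob","pointer","stud_a","socket","fixed_yoke","yoke","block","flat_mid","tin","jar"]:
        try:
            for g in regions_of(o,p)[:5]:
                q=mpts(p,g["mask"])
                if len(q): print(o,round(g["score"],2),np.round(g["at"]).astype(int).tolist(),len(q),np.median(q,0).round(3),q.min(0).round(3),q.max(0).round(3))
        except Exception as e: print(o,e)
E
```

```text
side (384, 512, 3) 377.33985748609024 250.90269163851522 191.7055527158827 ['image', 'depth', 'fx', 'fy', 'cx', 'cy', 'extrinsics', 'shot'] [[-0.992, 0.086, -0.097, 0.429], [-0.129, -0.614, 0.779, 0.838], [0.007, 0.785, 0.62, 0.761], [0.0, 0.0, 0.0, 1.0]]
knob 0.71 [155, 204] 931 [ 0.725 -0.229  0.066] [ 0.685 -0.331  0.   ] [ 0.779 -0.206  0.08 ]
pointer 0.62 [244, 226] 95 [0.587 0.152 0.027] [0.572 0.137 0.009] [0.601 0.156 0.031]
socket 0.6 [248, 242] 968 [0.536 0.199 0.069] [0.514 0.134 0.009] [0.568 0.26  0.107]
fixed_yoke 0.64 [257, 241] 4796 [0.534 0.187 0.012] [ 0.472 -0.208 -0.001] [0.622 0.32  0.142]
yoke 0.85 [180, 296] 309 [ 0.406 -0.127  0.06 ] [ 0.374 -0.254 -0.002] [ 0.434 -0.104  0.08 ]
yoke 0.73 [158, 284] 155 [ 0.453 -0.217  0.07 ] [ 0.434 -0.317  0.039] [ 0.471 -0.209  0.09 ]
yoke 0.7 [164, 245] 173 [ 0.586 -0.18   0.058] [ 0.567 -0.221  0.01 ] [ 0.602 -0.171  0.081]
block 0.96 [166, 278] 414 [ 0.472 -0.228  0.039] [ 0.415 -0.352  0.001] [ 0.51  -0.192  0.049]
flat_mid 0.58 [144, 280] 108 [ 0.472 -0.313  0.067] [ 0.452 -0.459  0.001] [ 0.491 -0.252  0.089]
tin 0.58
[... 928 characters left out ...]
 0.379 -0.165 -0.002] [ 0.431 -0.107  0.08 ]
yoke 0.81 [177, 323] 244 [ 0.584 -0.196  0.068] [ 0.565 -0.221  0.037] [ 0.598 -0.173  0.081]
yoke 0.76 [269, 340] 292 [ 0.341 -0.238  0.069] [ 0.315 -0.264  0.035] [ 0.367 -0.212  0.082]
yoke 0.49 [225, 333] 259 [ 0.45  -0.232  0.071] [ 0.433 -0.258  0.036] [ 0.468 -0.212  0.09 ]
block 0.6 [218, 351] 1105 [ 0.459 -0.277  0.04 ] [ 0.409 -0.364 -0.002] [ 0.511 -0.193  0.088]
flat_mid 0.47 [215, 370] 190 [ 0.47  -0.32   0.068] [ 0.452 -0.341  0.05 ] [ 0.487 -0.303  0.072]
tin 0.7 [123, 345] 1671 [ 0.724 -0.268  0.075] [ 0.683 -0.358 -0.002] [ 0.8   -0.209  0.082]
jar 0.78 [126, 130] 1685 [0.72  0.292 0.111] [ 0.681  0.253 -0.003] [0.823 0.398 0.252]
```

View pics/side0.png

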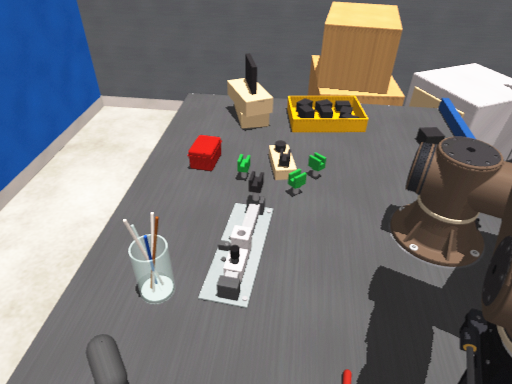

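View pics/top0.png

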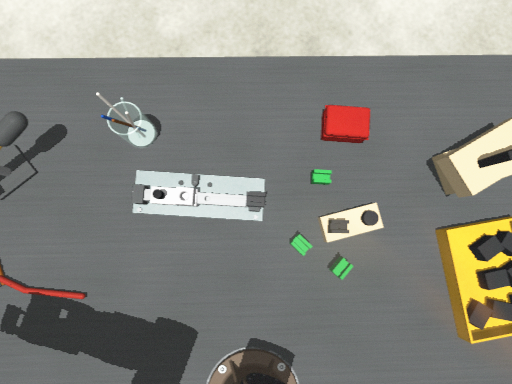

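Side view: the rest runs from (230,285) to the fixed yoke (257,183), and the block is at (282,160). Top view: the rest spans (135–265, 172–220) and the block is at (352,222). Candidates for the yoke, in top-view pixels:
- black grooved one in the block at (338,226), which is my choice
- green ones at (301,243), (342,267) and (320,177)
- fixed yoke at (256,199)
- dark parts in the yellow tray

I'll check the choice in one close crop.

```bash
python3 - <<'E'
from h import *
t=cv2.imread("pics/top0.png"); s=cv2.imread("pics/side0.png")
a=cv2.resize(t[160:250,128:394],(798,270),interpolation=cv2.INTER_CUBIC)
b=cv2.resize(s[135:305,195:315],None,fx=1.9,fy=1.9,interpolation=cv2.INTER_CUBIC)
c=np.zeros((330,798,3),np.uint8); c[:b.shape[0],:b.shape[1]]=b
d=cv2.resize(t[200:250,310:394],None,fx=6,fy=6,interpolation=cv2.INTER_CUBIC); c[:300,240:744]=d
cv2.imwrite("pics/c1.png",np.vstack([a,c])[:600])
# geometry
for n in ("top","side"):
    p=dict(np.load(f"{n}0.npz")); P=mpts(p,np.ones((384,512),bool))
    def box(l,u): 
        q=P[np.all((P>l)&(P<u),1)]; return q
    for nm,l,u in [("knobtop",(.48,.1,.096),(.6,.4,.112)),("towertop",(.48,.05,.086),(.6,.22,.0955)),("bar",(.48,-.03,.035),(.58,.33,.06)),
        ("fixed",(.46,-.1,.125),(.6,.02,.16)),("yoketop",(.42,-.265,.08),(.48,-.2,.1)),("flat",(.44,-.36,.06),(.5,-.29,.1)),("block",(.39,-.38,.036),(.53,-.17,.044)),
        ("pointer",(.56,.0,.017),(.63,.3,.035))]:
        q=box(l,u)
        if len(q)>3:
            r=cv2.minAreaRect((q[:,:2]*1000).astype(np.float32))
            print(n,nm,len(q),q.mean(0).round(4),q.min(0).round(3),q.max(0).round(3),np.round(r[0],1),np.round(r[1],1),round(r[2],1))
E
```

```text
top knobtop 80 [0.5419 0.2256 0.1028] [0.525 0.178 0.096] [0.554 0.24  0.107] [540.3 208.7] [62.9 22.9] 83.0
top towertop 242 [0.5373 0.1643 0.0921] [0.515 0.141 0.086] [0.559 0.22  0.095] [537.5 180.6] [78.2 43.6] 88.2
top bar 1300 [0.5355 0.159  0.0529] [ 0.497 -0.03   0.035] [0.574 0.308 0.06 ] [535.2 137.5] [339.6  50.2] 85.0
top fixed 153 [ 0.5212 -0.0173  0.1378] [ 0.503 -0.04   0.126] [0.54  0.007 0.142] [521.2 -17.5] [45.8 34. ] 84.8
top yoketop 118 [ 0.4493 -0.2357  0.0864] [ 0.433 -0.258  0.081] [ 0.465 -0.213  0.09 ] [ 449.2 -235.1] [45.6 31. ] 88.6
top flat 189 [ 0.4697 -0.3224  0.0684] [ 0.452 -0.342  0.061] [ 0.489 -0.303  0.072] [ 470.8 -322.3] [38.1 37.1] 88.4
top block 1002 [ 0.4598 -0.2781  0.0404] [ 0.41  -0.364  0.036] [ 0.509 -0.195  0.044] [ 459.4 -279.2] [ 70.  160.7] 13.2
top pointer 92 [0.5855 0.1522 0.0274] [0.565 0.106 0.017] [0.602 0.275 0.033] [583.9 190.8] [ 34.  169.4] 1.0
side knobtop 76 [0.5434 0.2326 0.1029] [0.533 0.22  0.097] [0.555 0.243 0.107] [544.4 231.2] [21.4 23.2] 8.4
side towertop 220 [0.538  0.1663 0.0918] [0.515 0.14  0.086] [0.562 0.189 0.095] [538.1 163.8] [46.3 44.2] 84.4
side bar 1230 [0.5365 0.1813 0.0523] [ 0.497 -0.03   0.035] [0.575 0.31  0.06 ] [535.7 138.3] [340.7  50.4] 85.1
side fixed 111 [ 0.5226 -0.012   0.1357] [ 0.505 -0.039  0.125] [0.541 0.009 0.142] [522.5 -15.9] [47.3 33.8] 85.0
side yoketop 51 [ 0.4512 -0.2327  0.0865] [ 0.433 -0.259  0.082] [ 0.468 -0.211  0.09 ] [ 450.9 -235.2] [49.5 33.5] 87.7
side flat 77 [ 0.4709 -0.3192  0.0674] [ 0.452 -0.344  0.06 ] [ 0.49  -0.301  0.071] [ 470.7 -322.4] [35.8 42.9] 4.0
side block 302 [ 0.4617 -0.2605  0.0407] [ 0.411 -0.368  0.036] [ 0.511 -0.192  0.044] [ 460.9 -278.4] [ 70.7 168.1] 13.2
side pointer 95 [0.586  0.1507 0.0264] [0.565 0.137 0.018] [0.602 0.255 0.035] [584.  196.2] [ 32.7 118.5] 2.2
```

View pics/c1.png

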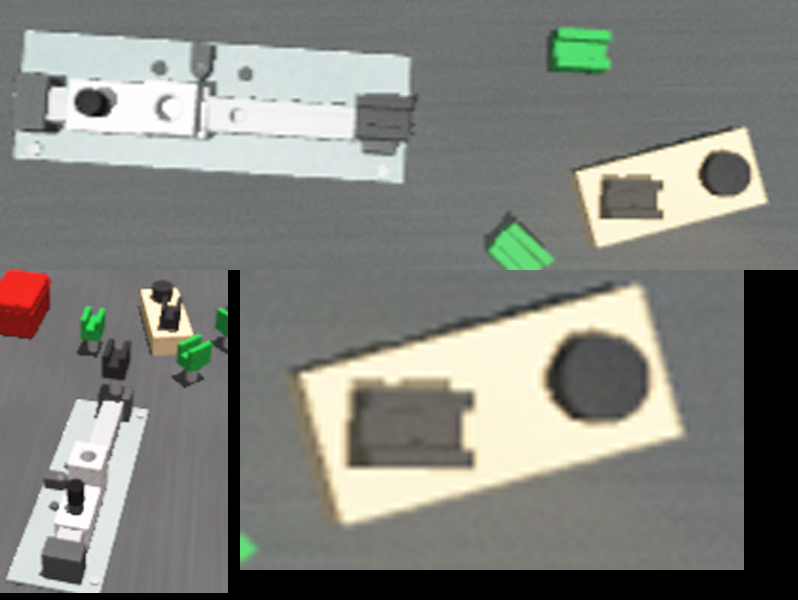

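The choice is confirmed: the black grooved head sits in the block next to the round flat head. The pointer (crop 203,60) lies between the two studs at (160,68) and (246,74), so the wanted hole is 0.08. Its predicted y of about 0.151 agrees with the pointer at y about 0.147–0.15. Next is the knob.

```bash
cat >> h.py <<'E'
U=np.array([0.0855,0.9963]); YAW=np.arctan2(U[1],U[0])   # bar direction (+y end)
E
python3 - <<'E'
from h import *
for n in ("top","side"):
    p=dict(np.load(f"{n}0.npz")); P=mpts(p,np.ones((384,512),bool))
    q=P[(abs(P[:,0]-.543)<.02)&(abs(P[:,1]-.231)<.02)&(P[:,2]>.1)]
    print(n,len(q),np.r_[q.min(0)+q.max(0)].round(4)/2,q[:,2].mean())
print(current_time(),current_tcp_rot(),current_tcp_pos())
k=np.array([.543,.230])
for y in (YAW,YAW-np.pi):
    print(y,[solver.solve_ik([*k,z],[np.pi,0,y]) for z in(.2,.08)])
E
```

```text
top 69 [0.54365 0.22885 0.1036 ] 0.10360378263785
side 66 [0.5443  0.23115 0.10365] 0.10361625764433247
1.1 [3.14145344e+00 1.56881907e-05 2.86982800e+00] [0.16775447 0.6021048  0.21467441]
1.485188547849308 [array([ 2.88675942e-01,  4.55762491e-01,  1.66554797e+00, -4.44089210e-16,
        1.02028219e+00,  3.74283721e-01]), array([ 2.88675942e-01,  6.05212189e-01,  1.77561583e+00, -4.44089210e-16,
        7.60764638e-01,  3.74283721e-01])]
-1.656404105740485 [None, None]
```

```bash
python3 - <<'E'
from h import *
o=[np.pi,0,YAW]; k=np.array([.544,.230])
ctrl.reach([*k,.17],o)
print(current_time(), ctrl.movel([*k,.078],speed=.1,max_force=15), current_tcp_pos())
jaws.move_gripper(.02); print("gap",current_finger_gap(),current_gripper_force(),current_wrist_force())
ctrl.movel([*k,.0935],speed=.05); print(current_wrist_force(),current_finger_gap(),current_tcp_pos(),current_time())
p=capture("side"); cv2.imwrite("pics/s2.png",cv2.resize(p["image"][120:320,130:330,::-1],None,fx=3,fy=3))
E
```

```text
3.0167 False [0.54431788 0.230107   0.07855174]
gap 0.023462616480826096 30.000755488872528 [-6.70943914  0.78709177  5.05388154]
[-5.44524607  0.79851974 -9.77376334] 0.023812018983391314 [0.54243041 0.22985332 0.09303285] 5.6667
```

View pics/s2.png

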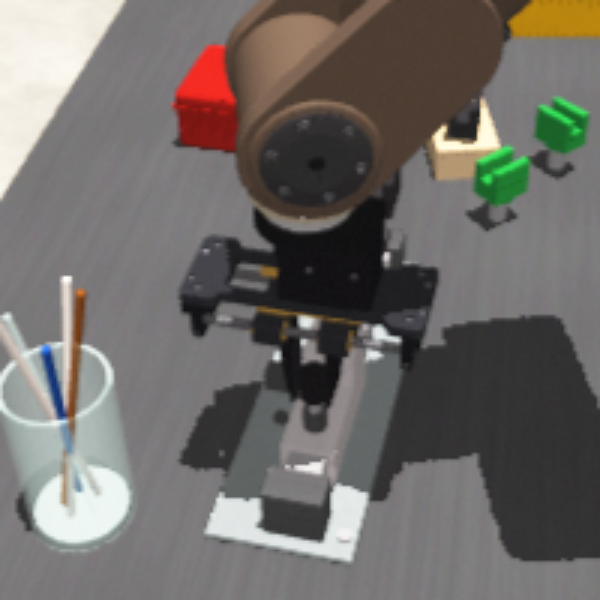

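The knob (pixel 318,385) is held and lifted. The −9.8 N wrist force matches the spring at about 15 mm. The lateral load says the bar line lies about 2 mm lower in x, so I'll slide from the actual position.

```bash
python3 - <<'E'
from h import *
a=current_tcp_pos(); s=a[:2]-[.0012,0]
ctrl.movel([*s,.0945],speed=.05); a0=current_tcp_pos()
print(current_wrist_force(),a0)
t=a0[:2]-.08*U
ctrl.movel([*(s-.08*U),.0945],speed=.06); ctrl.wait(.2)
a1=current_tcp_pos(); print(a1,(a0-a1)[:2]@U,current_wrist_force(),current_finger_gap(),current_time())
E
```

```text
[  4.82950833   0.14693832 -11.79404001] [0.54206128 0.22982157 0.09478213]
[0.53498785 0.14989268 0.09465642] 0.0802379251187922 [  5.55417965  -1.20897672 -10.38081883] 0.023514777246919222 7.65
```

```bash
python3 - <<'E'
from h import *
a=current_tcp_pos(); s=a[:2]+[.0006,0]
print(ctrl.movel([*s,.0785],speed=.04)); print(current_tcp_pos(),current_wrist_force())
jaws.move_gripper(.06); ctrl.wait(.3); print(current_wrist_force())
b=current_tcp_pos(); ctrl.movel([b[0],b[1],.2],speed=.15)
ctrl.reach([.45,-.1,.3],[np.pi,0,YAW])
print(current_time())
for n in ("top","side"):
    p=capture(n); np.savez(f"{n}1.npz",**p); P=mpts(p,np.ones((384,512),bool))
    q=P[(abs(P[:,0]-.536)<.02)&(abs(P[:,1]-.151)<.02)&(P[:,2]>.1)&(P[:,2]<.13)]
    print(n,"knob",len(q),((q.min(0)+q.max(0))/2).round(4),q[:,2].mean())
    for nm,l,u in [("tower",(.49,.05,.086),(.57,.125,.0985)),("fixed",(.46,-.1,.125),(.6,.02,.16)),("yoke",(.42,-.265,.075),(.48,-.2,.1))]:
        q=P[np.all((P>l)&(P<u),1)]
        if len(q)>5:
            r=cv2.minAreaRect((q[:,:2]*1000).astype(np.float32)); print(nm,len(q),np.median(q[:,2]).round(4),np.round(r[0],1),np.round(r[1],1),round(r[2],1))
    r0,c0=(150,128) if n=="top" else (135,195)
    cv2.imwrite(f"pics/{n}1.png",cv2.resize(p["image"][r0:r0+100,c0:c0+ (266 if n=="top" else 130),::-1],None,fx=3,fy=3,interpolation=cv2.INTER_CUBIC))
v=[cv2.imread(f"pics/{n}1.png") for n in("top","side")]
c=np.zeros((600,798,3),np.uint8); c[:300,:798]=v[0]; c[300:600,:390]=v[1]; cv2.imwrite("pics/c3.png",c)
E
```

```text
False
[0.5351764  0.14986973 0.07822833] [-0.49300685 -0.07474503 -6.13243022]
[ 1.00381085 -0.10129088  0.44818651]
11.3583
top knob 68 [0.5357 0.1487 0.1041] 0.10377121632263821
tower 244 0.0922 [530.2  83.2] [43.9 43.9] 84.9
fixed 153 0.1383 [521.2 -17.5] [45.9 34.1] 84.9
side knob 54 [0.5362 0.1507 0.1032] 0.10386087069654402
tower 188 0.092 [531.2  83.7] [47.6 44.1] 84.6
fixed 113 0.1376 [522.4 -15.6] [49.8 35. ] 85.7
yoke 62 0.086 [ 450.7 -234.9] [51.5 33.9] 88.5
```

View pics/c3.png

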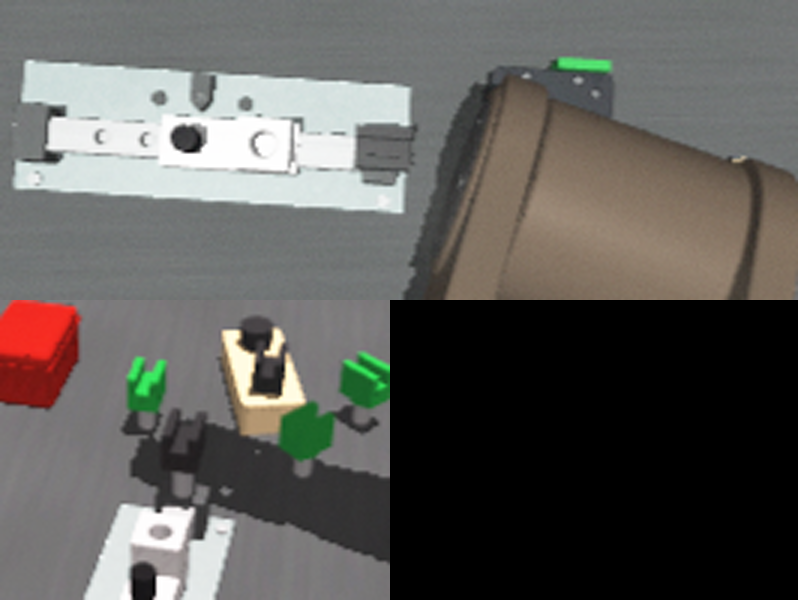

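The knob top is back at 0.1038 (0.1036 before), the lift was 80 mm, and the knob now stands across from the pointer (crop 187,138 against 203,95, parallax aside). So the pin is home. Next I take the yoke.

```bash
python3 - <<'E'
from h import *
yy=np.radians(88.3); k=np.array([.4488,-.235])
jaws.move_gripper(.08)
ctrl.reach([*k,.18],[np.pi,0,yy])
print(ctrl.movel([*k,.052],speed=.1,max_force=15),current_tcp_pos())
jaws.move_gripper(.02); ctrl.wait(.2); print("gap",current_finger_gap(),current_gripper_force(),current_wrist_force(),current_ft_torque(),current_tcp_pos())
ctrl.movel([*k,.06],speed=.04); print(current_wrist_force())
ctrl.movel([*k,.23],speed=.2); print(current_wrist_force(),current_finger_gap())
ctrl.reach([.5298,.0835,.23],[np.pi,0,YAW])
print(current_time(),current_wrist_force(),current_tcp_pos())
p=capture("side"); cv2.imwrite("pics/s4.png",cv2.resize(p["image"][110:260,170:320,::-1],None,fx=4,fy=4,interpolation=cv2.INTER_CUBIC))
for n in("side","top"):
    p=capture(n) 
    for g in regions_of("yoke",p):
        q=mpts(p,g["mask"]); q=q[q[:,2]>.18]
        if len(q)>10: print(n,np.median(q,0).round(4),q.min(0).round(4),q.max(0).round(4))
E
```

```text
False [ 0.44900746 -0.23512981  0.05246826]
gap 0.033907190949893716 29.91927444934845 [-0.01166094  0.26509519  0.32789583] [-0.11178624  0.09657565 -0.01553002] [ 0.44881107 -0.23500164  0.05199481]
[ 0.57301132 -0.77723015 -1.32141759]
[-0.32740541 -0.01781811 -2.20684464] 0.03376080258106464
17.825 [-0.32478317  0.27791885 -0.78468524] [0.52982048 0.08267628 0.22971956]
side [0.5343 0.0987 0.246 ] [0.5158 0.0577 0.1902] [0.55   0.1085 0.2666]
```

View pics/s4.png

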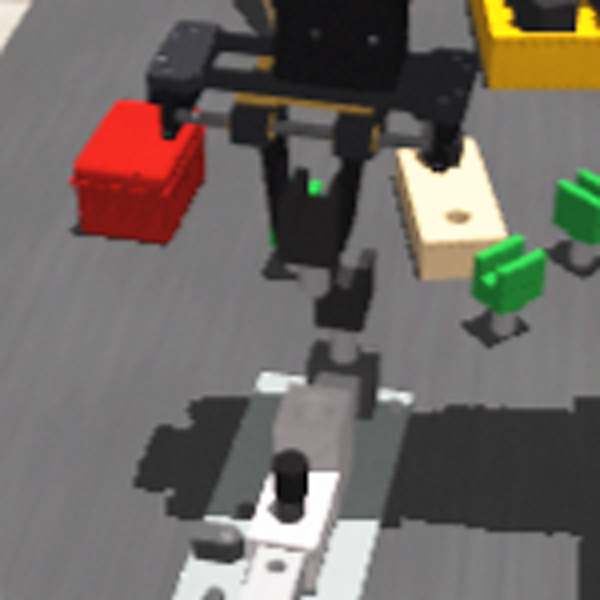

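The yoke is held level at (310,225), with its stem at (312,278). Its +y face at y≈0.1085 puts the centre near 0.084, as wanted. I'll insert with a force guard.

```bash
python3 - <<'E'
from h import *
s=np.array([.5298,.0837])
ctrl.movel([*s,.145],speed=.12); print(current_tcp_pos(),current_wrist_force())
hit=ctrl.movel([*s,.1055],speed=.03,max_force=8); print(hit,current_tcp_pos(),current_wrist_force(),current_ft_torque(),current_time())
E
```

```text
[0.53015206 0.08371126 0.14555371] [-0.24398556  0.73313955 -1.26888219]
False [0.52988387 0.08370269 0.10564936] [-0.56848193  0.32508294 -1.41350372] [-0.07314952  0.01193218  0.02103782] 20.4
```

It went straight in. I'll seat it, release, back off and check.

```bash
python3 - <<'E'
from h import *
s=current_tcp_pos()[:2]
hit=ctrl.movel([*s,.1015],speed=.02,max_force=8); print(hit,current_tcp_pos(),current_wrist_force())
jaws.move_gripper(.055); ctrl.wait(.2); print(current_wrist_force())
b=current_tcp_pos(); ctrl.movel([b[0],b[1],.25],speed=.15)
ctrl.reach([.2,.55,.3],[np.pi,0,2.8]); print(current_time())
v=[]
for n in ("top","side"):
    p=capture(n); P=mpts(p,np.ones((384,512),bool))
    q=P[(abs(P[:,0]-.536)<.02)&(abs(P[:,1]-.151)<.02)&(P[:,2]>.1)&(P[:,2]<.13)]
    print(n,"knob",((q.min(0)+q.max(0))/2).round(4),q[:,2].mean())
    for nm,l,u in [("loose",(.49,.05,.125),(.57,.12,.16)),("fixed",(.46,-.1,.125),(.6,.02,.16)),("flat",(.44,-.36,.06),(.5,-.29,.1))]:
        q=P[np.all((P>l)&(P<u),1)]
        if len(q)>5:
            r=cv2.minAreaRect((q[:,:2]*1000).astype(np.float32)); print(nm,len(q),np.percentile(q[:,2],[50,90]).round(4),np.round(r[0],1),np.round(r[1],1),round(r[2],1))
    r0,c0=(150,128) if n=="top" else (135,195)
    v.append(cv2.resize(p["image"][r0:r0+100,c0:c0+(266 if n=="top" else 130),::-1],None,fx=3,fy=3,interpolation=cv2.INTER_CUBIC))
c=np.zeros((600,798,3),np.uint8); c[:300]=v[0]; c[300:,:390]=v[1]; cv2.imwrite("pics/c5.png",c)
E
```

```text
True [0.53013657 0.08372636 0.10377674] [-0.1622285   0.54141598  4.35101235]
[-0.50896785 -0.03644628 -0.06713065]
24.6
top knob [0.5356 0.149  0.1044] 0.10436750186382303
loose 157 [0.1382 0.14  ] [530.7  82.4] [45.4 34. ] 84.6
fixed 152 [0.1384 0.1404] [521.2 -17.6] [45.9 34. ] 84.7
flat 192 [0.0684 0.0707] [ 470.8 -322.3] [38.6 37. ] 88.5
side knob [0.5362 0.1504 0.1037] 0.10380892340448963
loose 137 [0.1381 0.1397] [531.8  83.5] [50.1 34.5] 84.8
fixed 112 [0.1372 0.1396] [522.2 -16.4] [47.8 34. ] 84.8
flat 76 [0.0677 0.0701] [ 470.6 -322.6] [36. 43.] 3.7
```

View pics/c5.png

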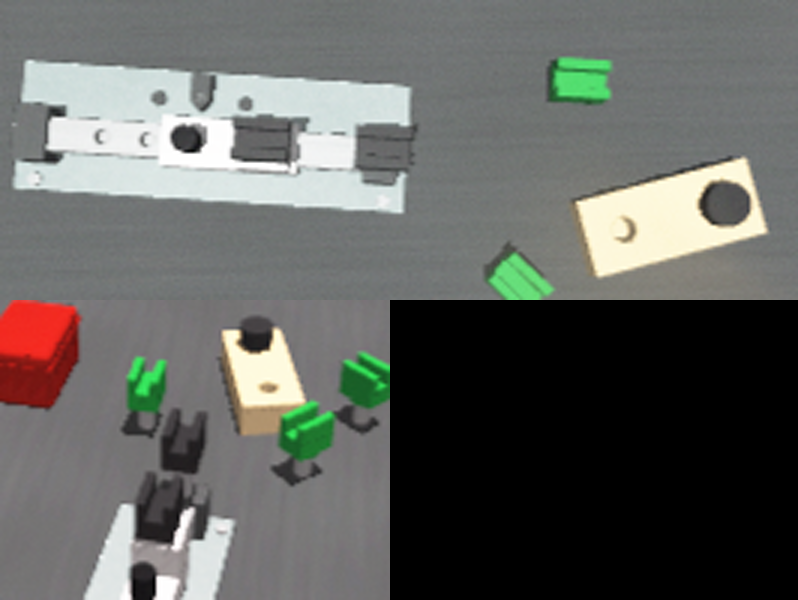

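The yoke is seated: its top is level with the fixed yoke's (0.138 for both), and both heads lie at about 84.7°. The knob is at its home height, and the flat head has not moved.

```bash
python3 -c "
from cell import job; print(job.close_job())"
```

```text
the job is handed in; nothing more can be done
None
```

The job is handed in at about 25 s: the pin is home in the hole at the pointed marker, and the yoke is fully seated with its groove in line with the fixed yoke's.

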